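# Stand the carry tin on its heavy end

## Robot

A 6-joint arm with a two-finger parallel gripper is mounted at the origin on the work surface. World frame = base frame: x ahead of the robot, y to its left, z up, the work surface at z = 0. Lengths are in m, angles in rad, forces in N, time in s.
With the tool pointing down it reaches from about 0.3 to 0.875 m from the base axis. Payload 6.4 kg.
Tool frame: the origin (TCP) lies midway between the tips of the shut fingers; the grasp point (between the pads) lies 19 mm behind it; z points along the fingers, y is the line along which they close (so a half turn about z gives the same grasp; the last joint's range is limited). The gripper opens to 85 mm and grips with 20 to 120 N. Pads are 22 mm wide; open, the fingers measure 114 mm over their backs; the gripper's body (76 mm by 85 mm) begins 54 mm behind the grasp point. The pads swing forward as they close: fully open they stand 13 mm farther back than shut.
Start: joints at [-0.206, 0.181, 1.607, -0, 1.354, -0.206], TCP at [0.575, 0, 0.231] pointing down, gripper open.
Joint ranges: [-2.99, 2.99], [-0.89, 2.07], [0.3, 2.58], [-1.14, 4.28], [0, 2.63], [-3.12, 3.12]. Speed limits (rad/s): [2.57, 2.57, 3.01, 3.14, 3.14, 3.14].

## Interface

Orientations are given as a unit quaternion [w, x, y, z].
In Python, from bench import ctrl gives the robot as it stands. The module is installed in compiled form; this text tells all that it offers.
- The arm moves only by the tool move_arm, never from a script. Its argument "plan" is one flat list of numbers, 6 for each row, row after row: the shift along the world's x, y, z in units of 50 mm (1.0 is 50 mm), then the turn, a rotation vector about the world's x, y, z in rad. A call has 1 to 10 rows; each row is the pose to reach, as a shift and turn from the pose commanded when the call began; what a row does not reach only later rows make up. A row lasts 1/8 s, in which the tool goes at most 62.5 mm and 10.7 degrees, less where a joint would pass 70% of its speed; a pose out of reach is approached as far as the arm can. A call with a gripper value outside its range is refused whole. "grip" is the finger opening in mm, from 0 to 85.4, set as the call begins (left out, the last holds). The fingers move at their own pace and stop on an object; the grip force is fixed at half the most. Time passes only in rows, so rows that repeat a pose let the fingers close. It gives the time, the measured TCP pose, the force, the opening and the grip force at its end, in the units of the state.
- ctrl.get_obs(): the state, without advancing time (a new reading comes with each control period).
- ctrl.camera(name): name is "scene" or "side" or "wrist"; returns a dict with "pixels" (480x640x3 uint8, red, green, blue), "fx", "fy", "cx", "cy" (pixels), "dist_coeffs" ([k1, k2, p1, p2, k3] as OpenCV has them; the pictures are not rectified), "origin" and "attitude" of the camera in the world. Camera axes: x right, y down, z forward; pixel columns grow to the right and rows downward; lengths in m; the calibration is good to about 2 mm. A picture is of the moment at which its call begins. There is no depth.
- ctrl.hand_in(): hands the job in; it is judged then, once.
The state is a dict: "time_s": time; "q": joint angles; "dq": joint speeds; "joint_efforts": joint torques, N m; "eef_pos": TCP position; "eef_rot": TCP orientation; "wrist_force": force on the tool from outside, world axes, zero at the start; "torque": the same for the moment, N m; "opening": opening from 0.0 (shut) to 1.0 (fully open); "grasp_force": force on a finger pad.
Only numpy, scipy, OpenCV 4.12 (cv2) and the standard library are available. Lean on these libraries where they do the work, as an engineer would, in place of code of your own. Each camera call takes 0.05 s, during which the arm holds its last target. There are 200 camera calls.

## Task

The long carry tin has something heavy packed at one end, but its outside does not show which. Lift it clear of the counter by its swing handle and see which end sinks, then stand it upright on the wooden board with that heavy end down, and let go. Leave the short carry tin where it is.

Things in the scene. Friction and masses are not known exactly. Their poses are not given: they have to be found in the camera images.
- long_tin: The longer of two cream carry tins with steel bands: closed box 160 x 70 x 50 mm (x, y, z), 0.55 to 0.75 kg, lying flat. Origin: the box's centre, 25 mm above the counter as it lies, also the handle's hinge; x along its length, z up. The ends look alike; a load of 0.34 to 0.48 kg is packed inside at the +x or the -x end, differently each time, its centre 25 mm from that end.
- long_tin_grip (a point): Centre of the wooden grip bar (80 mm along the tin's y, 14 mm thick, 20 mm tall, flat sides) of the long tin's swing handle, 125 mm from its hinge at the tin's centre. Pinch it across its thickness. The handle swings along the tin, up to stops 55 degrees either side of the tin's z, and stays where left; starts within 17 degrees of upright. z: from hinge to bar; y: along the bar.
- board: Fixed square wooden board on which the tin is to stand, 200 x 200 x 15 mm. Origin: centre of its underside, on the counter; top 15 mm above; x and y along its sides.
- short_tin: The short carry tin, to be left alone: looks the same and has the same handle, but is 110 mm long (x), 70 x 50 mm (y, z), 0.4 kg. Its upright handle reaches 160 mm above the counter. Origin: the centre of the box.
Things that resemble listed ones, but are neither listed nor needed, are in the scene too. Leave any green or purple look-alike of the long_tin alone.

How it is judged:
On the way:
1. the long tin is lifted clear of the counter and hangs with one end sunk (height (world z) of long_tin above 0.1 m and angle between long_tin's own z axis and vertical above 0.5 rad and contact force between long_tin and table below 0.1 N and contact force between long_tin and board below 0.1 N), for 0.2 s.
At the end, for the whole second after the job is handed in: The long tin stands released and at rest on the wooden board, upright within 10 degrees, wholly on the board (centre within 78 mm of its middle along each side), heavy end down (told by the load not weighing on the tin's inner partition); the short tin moved under 40 mm (angle between the x axis of long_tin and the z axis of board, either way round below 0.175 rad and x of long_tin in the frame of board between -0.078 and 0.078 m and y of long_tin in the frame of board between -0.078 and 0.078 m and height (world z) of long_tin between 0.088 and 0.102 m and contact force between long_tin_c0 and anything else below 1.5 N and linear speed of long_tin below 0.02 m/s and angular speed of long_tin below 0.1 rad/s); the robot touches nothing.
It fails at once if the short tin is moved by 40 mm or more (distance of short_tin from where it was at the start of the episode above 0.04 m).
It also fails if it takes over 48 s, if anything falls off the work surface, if the arm or the gripper's body presses on something with over 40 N, if the wrist force passes 120 N, or if a joint passes its speed limit or range.

## Working session

There is one attempt and no reset: what is moved stays moved. The work goes in short steps, Python scripts to look and compute and a tool call to move; the robot and the scene stay as the last step left them, time stands still between calls to the robot, and variables do not carry over. Pictures are saved under pics/ and viewed, at most 10 in all, crops included, and the job is handed in when it is done.

Besides the shell and the picture viewer there is one more tool, called after "Request:" as name(argument=value, ...), one argument or row to a line, values as JSON. move_arm: Moves the arm, as the interface text tells. Its arguments: {"type":"object","properties":{"plan":{"type":"array"},"grip":{"type":"number"}},"required":["plan"]}

```bash
mkdir -p pics
cat > h.py <<'E'
import numpy as np, cv2
from scipy.spatial.transform import Rotation as R
from bench import ctrl
def cam(n):
    c=ctrl.camera(n); c['K']=np.array([[c['fx'],0,c['cx']],[0,c['fy'],c['cy']],[0,0,1.]]); c['d']=np.array(c['dist_coeffs'],float)
    a=np.array(c['attitude'],float); c['R']=a if a.shape==(3,3) else R.from_quat(a,scalar_first=True).as_matrix(); c['o']=np.array(c['origin'],float); return c
def rays(c,p):
    u=cv2.undistortPoints(np.array(p,float).reshape(-1,1,2),c['K'],c['d']).reshape(-1,2)
    return np.c_[u,np.ones(len(u))]@c['R'].T
def onz(c,p,z):
    r=rays(c,p); return c['o']+r*((z-c['o'][2])/r[:,2])[:,None]
def tri(c1,p1,c2,p2):
    a,b=rays(c1,[p1])[0],rays(c2,[p2])[0]
    s=np.linalg.lstsq(np.c_[a,-b],c2['o']-c1['o'],rcond=None)[0]
    A=c1['o']+a*s[0];B=c2['o']+b*s[1]; return (A+B)/2,np.linalg.norm(A-B)
def proj(c,P):
    Rt=c['R'].T; return cv2.projectPoints(np.array(P,float).reshape(-1,3),cv2.Rodrigues(Rt)[0],-Rt@c['o'],c['K'],c['d'])[0].reshape(-1,2)
def save(c,n): cv2.imwrite('pics/'+n,c['pixels'][:,:,::-1])
E
python3 - <<'E'
from h import *
a=cam('scene');b=cam('side')
save(a,'s1.png');save(b,'d1.png')
for c in(a,b): print(c['o'],c['R'].round(3).tolist(),c['fx'],c['d'])
o=ctrl.get_obs();print(o['time_s'],o['eef_pos'],o['eef_rot'])
E
```

```text
[0.86641428 0.5617656  0.88767555] [[-0.746, 0.524, -0.411], [0.666, 0.574, -0.477], [-0.014, -0.629, -0.777]] 445.5477804921112 [-0.06523521  0.          0.          0.          0.        ]
[0.42598389 0.76143535 0.96311912] [[-0.996, -0.076, 0.05], [-0.091, 0.794, -0.602], [0.006, -0.604, -0.797]] 547.9129971068277 [-0.04347348  0.          0.          0.          0.        ]
0.1 [5.74505102e-01 1.21066512e-04 2.30466321e-01] [-6.78460755e-04  7.07093594e-01  7.07119504e-01 -4.42614542e-04]
```

View pics/s1.png

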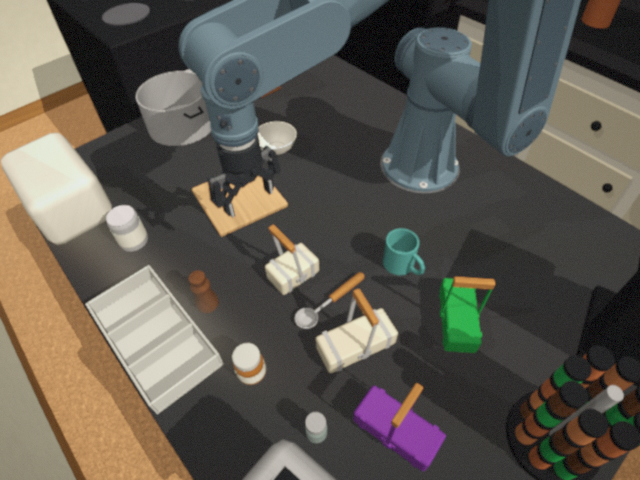

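View pics/d1.png

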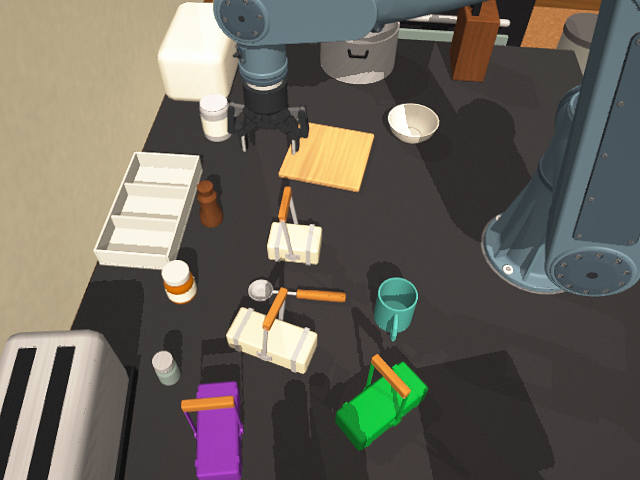

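The scene picture shows four candidates:
- Cream long tin at scene (357,340), side (272,340).
- Cream short tin at scene (292,268), side (295,243).
- Purple look-alike at scene (400,427).
- Green look-alike at scene (461,315).

I choose the longer cream one. The board is at side (328,157). Next is the close crop.

Run:
```python
from h import *
a=cv2.imread('pics/s1.png');b=cv2.imread('pics/d1.png')
A=cv2.resize(a[275:375,300:410],None,fx=3.6,fy=3.6,interpolation=cv2.INTER_CUBIC)
B=cv2.resize(b[275:375,220:330],None,fx=3.6,fy=3.6,interpolation=cv2.INTER_CUBIC)
cv2.imwrite('pics/c1.png',np.hstack([A,B]))
ca=cam('scene');cb=cam('side')
for c,im,roi,bo in((ca,a,(300,275,110,100),(185,160,115,80)),(cb,b,(220,275,110,100),(270,115,115,80))):
    hsv=cv2.cvtColor(im,cv2.COLOR_BGR2HSV)
    x,y,w,h=roi; m=cv2.inRange(hsv,(5,150,100),(20,255,255)); 
    n,l,s,ce=cv2.connectedComponentsWithStats(m)
    for i in range(1,n):
        if s[i,4]>60 and x<ce[i][0]<x+w and y<ce[i][1]<y+h:
            r=cv2.minAreaRect(np.argwhere(l==i)[:,::-1].astype(np.float32)); print('bar',ce[i].round(1),s[i,4],r)
    x,y,w,h=bo; m=cv2.inRange(hsv[y:y+h,x:x+w],(8,60,110),(25,220,255))
    k=max(cv2.findContours(m,0,2)[0],key=cv2.contourArea); q=cv2.approxPolyDP(cv2.convexHull(k),5,True).reshape(-1,2)+[x,y]
    print('board',q.tolist(),onz(c,q,.015).round(3).tolist())
```

```text
bar [346.8 286.1] 304 ((346.5880432128906, 286.2427978515625), (8.101807594299316, 39.69232177734375), 51.63251495361328)
bar [364.6 306. ] 295 ((364.6916809082031, 306.47149658203125), (38.9420280456543, 8.925713539123535), 59.74356460571289)
board [[286, 200], [286, 207], [221, 236], [192, 188], [260, 176]] [[0.391, -0.141, 0.015], [0.407, -0.121, 0.015], [0.593, -0.154, 0.015], [0.556, -0.357, 0.015], [0.386, -0.266, 0.015]]
bar [274.7 308.1] 399 ((274.4000244140625, 308.20001220703125), (8.944271087646484, 45.615779876708984), 26.56505012512207)
bar [321.  295.2] 476 ((320.9117431640625, 295.14703369140625), (48.472190856933594, 9.970544815063477), 4.398705005645752)
board [[308, 122], [373, 134], [358, 191], [279, 176], [290, 144]] [[0.537, -0.351, 0.015], [0.366, -0.321, 0.015], [0.397, -0.119, 0.015], [0.587, -0.149, 0.015], [0.574, -0.263, 0.015]]
```

View pics/c1.png

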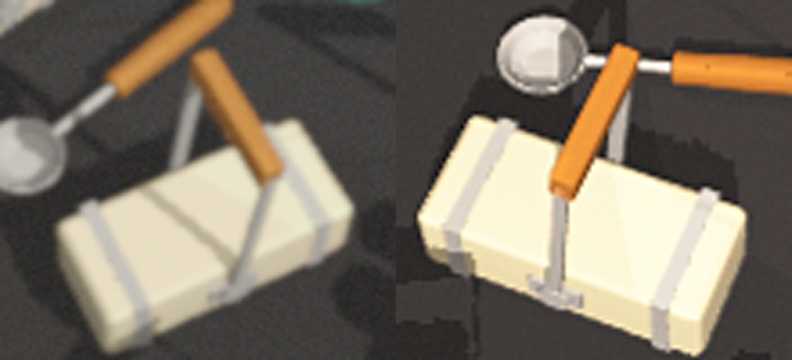

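The crop confirms the long cream tin, with its handle bar tilted slightly. Its top-face corners are at side ≈(240.6,307.8), (316.9,333.3), (304,361) and (228,334.7).

Run:
```python
from h import *
a=cam('scene');b=cam('side')
q=[(240.6,307.8),(316.9,333.3),(302,360.5),(228,334.7)]
T=onz(b,q,.05); print(T.round(3)); c=T.mean(0); print('c',c)
q2=[(382.5,308.3),(397.5,332),(316,337.5)]
print(onz(a,q2,.05).round(3))
print('bar',tri(a,(364.7,306.2),b,(274.5,308.2)))
# bar ends (centre of top/bottom end on bar axis)
e1=tri(a,((205-0)/3.6+300,58/3.6+275),b,((624-396)/3.6+220,53/3.6+275));e2=tri(a,(270/3.6+300,172/3.6+275),b,((563-396)/3.6+220,186/3.6+275))
print(e1,e2)
print('short bar')
for e in [((270.5,229),(287,191)),((293.5,249),(284,220))]: print(tri(a,e[0],b,e[1]))
print('short tin top', onz(b,[(295,232)],.05), onz(b,[(322,227),(270,224),(268,246),(319,250)],.05))
print('obs',ctrl.get_obs()['eef_rot'],ctrl.get_obs()['opening'])
```

```text
[[0.609 0.239 0.05 ]
 [0.459 0.28  0.05 ]
 [0.481 0.337 0.05 ]
 [0.623 0.298 0.05 ]]
c [0.5429102  0.28853513 0.05      ]
[[0.459 0.278 0.05 ]
 [0.476 0.338 0.05 ]
 [0.609 0.234 0.05 ]]
bar (array([0.53072442, 0.28939213, 0.15117435]), np.float64(0.005081714489899225))
(array([0.52002286, 0.25634514, 0.15699632]), np.float64(0.0019055514804470267)) (array([0.53998922, 0.32539518, 0.14848494]), np.float64(0.00357143304596263))
short bar
(array([0.54317345, 0.01270776, 0.14544278]), np.float64(0.004941459577349945))
(array([0.54001912, 0.08769751, 0.14354558]), np.float64(0.004401700979956417))
short tin top [[0.526052   0.04448667 0.05      ]] [[0.47004667 0.02539321 0.05      ]
 [0.58197887 0.02782105 0.05      ]
 [0.57790671 0.08683871 0.05      ]
 [0.4712235  0.08703629 0.05      ]]
obs [-2.32791218e-04  7.07122566e-01  7.07090940e-01 -1.58084210e-04] 0.9971018879635946
```

```bash
cat >> h.py <<'E'
R0=R.from_matrix([[0,1,0],[1,0,0],[0,0,-1]])  # tool down, tool y = world x
def pose(psi,tilt): # tin-x yaw psi, handle tilt toward tin +x
    y=np.array([-np.sin(psi),np.cos(psi),0]); return R.from_rotvec(tilt*y)*R.from_euler('z',psi)*R0
def step(p,r,p0=None,r0=None):
    o=ctrl.get_obs(); p0=o['eef_pos'] if p0 is None else p0; r0=R.from_quat(o['eef_rot'],scalar_first=True) if r0 is None else r0
    print('shift',((np.array(p)-p0)/.05).round(3),'turn',(r*r0.inv()).as_rotvec().round(3))
E
python3 - <<'E'
from h import *
step([.532-.007,.290,.21],pose(-.27,-.1)); step([.532,.290,.131],pose(-.27,-.1))
E
```

```text
shift [-0.997  5.799 -0.42 ] turn [-0.014 -0.1   -0.27 ]
shift [-0.857  5.799 -2.   ] turn [-0.014 -0.1   -0.27 ]
```

Request:
move_arm(
  plan=[-0.15,1,0,0,0,-0.05,-0.4,2.2,0,0,0,-0.15,-0.7,3.4,0,0,-0.05,-0.22,-0.9,4.6,0,-0.014,-0.1,-0.27,-1.0,5.5,-0.2,-0.014,-0.1,-0.27,-1.0,5.8,-0.4,-0.014,-0.1,-0.27,-1.0,5.8,-0.4,-0.014,-0.1,-0.27,-1.0,5.8,-0.4,-0.014,-0.1,-0.27],
  grip=60,
)

```text
time_s: 1.3
eef_pos: [0.5256, 0.2887, 0.2113]
eef_rot: [0.04, 0.795, 0.604, 0.03]
wrist_force: [0.3, -0.0, -0.2]
opening: 0.706
grasp_force: 0.0
```

Run:
```python
from h import *
o=ctrl.get_obs();print(o['time_s'],o['eef_pos'],o['opening']);step([.532,.290,.131],pose(-.27,-.1))
c=cam('wrist');b=cam('side')
print(c['o'],c['R'].round(2).tolist(),proj(c,[[.531,.291,.149],[.543,.290,.05]]))
cv2.imwrite('pics/w1.png',np.hstack([cv2.resize(c['pixels'],(400,300)),cv2.resize(b['pixels'][200:400,150:417],(400,300))])[:,:,::-1])
```

```text
1.3 [0.52556529 0.28868117 0.21129256] 0.7059607759932218
shift [ 0.129  0.026 -1.606] turn [0.001 0.    0.002]
[0.53019285 0.36101729 0.3529108 ] [[0.96, -0.28, 0.02], [-0.27, -0.92, -0.3], [0.1, 0.28, -0.96]] [[319.31783853 253.81158261]
 [322.42642052 208.36373717]]
```

View pics/w1.png

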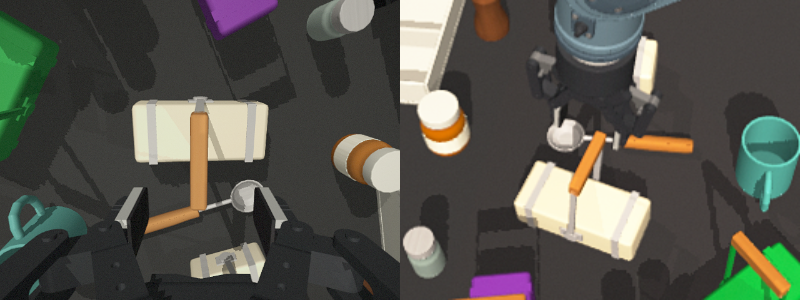

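The wrist view shows the bar at wrist px (318,256) against a projection of (319,254). It sits centred between the fingers and aligned with them, so I descend and grip.

Request:
move_arm(
  plan=[0.05,0.02,-0.6,0,0,0,0.1,0.03,-1.2,0,0,0,0.13,0.03,-1.6,0,0,0,0.13,0.03,-1.6,0,0,0,0.13,0.03,-1.6,0,0,0],
)

```text
time_s: 2.02
eef_pos: [0.5324, 0.2915, 0.1325]
eef_rot: [0.04, 0.795, 0.604, 0.031]
wrist_force: [0.2, 0.2, 1.2]
opening: 0.704
grasp_force: 0.0
```

Request:
move_arm(
  plan=[0,0,0,0,0,0,0,0,0,0,0,0,0,0,0,0,0,0,0,0,0,0,0,0,0,0,0,0,0,0,0,0,0,0,0,0],
  grip=0,
)

```text
time_s: 2.78
eef_pos: [0.5323, 0.2918, 0.1322]
eef_rot: [0.04, 0.795, 0.605, 0.031]
wrist_force: [0.3, 0.4, 5.6]
opening: 0.153
grasp_force: 59.8
```

Request:
move_arm(
  plan=[0,0,0.3,0,0,0,0,0,0.7,0,0,0,0,0,1.2,0,0,0,0,0,1.8,0,0,0,0,0,2.4,0,0,0,0,0,3.0,0,0,0,0,0,3.4,0,0,0,0,0,3.4,0,0,0,0,0,3.4,0,0,0,0,0,3.4,0,0,0],
)

```text
time_s: 4.03
eef_pos: [0.5305, 0.2912, 0.2991]
eef_rot: [0.04, 0.795, 0.605, 0.028]
wrist_force: [0.1, -0.1, -7.6]
opening: 0.148
grasp_force: 63.8
```

Run:
```python
from h import *
o=ctrl.get_obs();print(o['time_s'],o['eef_pos'],o['wrist_force'],o['torque'])
c=cam('scene');b=cam('side')
for k in (c,b): print(proj(k,[[.543,.290,.195]]))
cv2.imwrite('pics/l1.png',np.hstack([cv2.resize(c['pixels'][150:400,200:450],(400,400)),cv2.resize(b['pixels'][130:380,150:400],(400,400))])[:,:,::-1])
```

```text
4.025 [0.53049168 0.29116725 0.29912922] [ 0.14102192 -0.09585052 -7.5629521 ] [0.04834734 0.08802231 0.01214319]
[[362.06862506 299.36613655]]
[[266.27515164 292.9038696 ]]
```

View pics/l1.png

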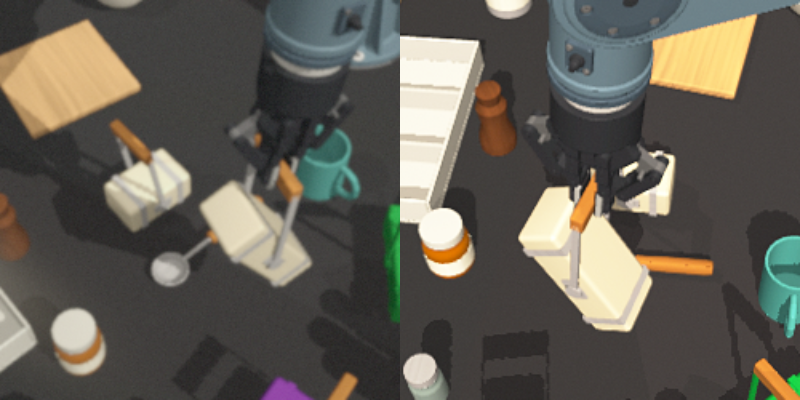

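The lifted view shows the end toward the robot sunk: side crop (640,320), tin −x end. The tin is off the counter, since the wrist carries about 0.77 kg. I therefore carry it to the board tilting the tool further, with the tin's −x end down.

```bash
cat >> h.py <<'E'
def tcp(h,psi,tilt,L=.1077): # TCP for hinge position h
    return np.array(h)+L*np.array([np.sin(tilt)*np.cos(psi),np.sin(tilt)*np.sin(psi),np.cos(tilt)])
E
python3 - <<'E'
from h import *
for h,p,t in (((.53,.2,.30),-.3,-.3),((.477,-.237,.25),-.45,-.61),((.477,-.237,.13),-.45,-.61)): print(tcp(h,p,t)); step(tcp(h,p,t),pose(p,t))
E
```

```text
[0.499594   0.20940568 0.40288974]
shift [-0.627 -1.638  2.06 ] turn [-0.055 -0.194 -0.029]
[ 0.42144437 -0.21016357  0.33827609]
shift [ -2.19  -10.029   0.768] turn [-0.179 -0.48  -0.175]
[ 0.42144437 -0.21016357  0.21827609]
shift [ -2.19  -10.029  -1.632] turn [-0.179 -0.48  -0.175]
```

Request:
move_arm(
  plan=[0,0,0.6,0,0,0,-0.1,-0.3,1.2,0,-0.03,0,-0.3,-0.9,1.7,-0.03,-0.1,-0.02,-0.6,-1.7,2.0,-0.05,-0.18,-0.03,-0.9,-2.6,2.0,-0.08,-0.24,-0.06,-1.1,-3.5,2.0,-0.1,-0.3,-0.08,-1.3,-4.4,2.0,-0.12,-0.36,-0.1,-1.5,-5.3,2.0,-0.14,-0.4,-0.12,-1.7,-6.2,2.0,-0.16,-0.44,-0.14,-1.8,-7.0,1.9,-0.179,-0.48,-0.175],
)

```text
time_s: 5.38
eef_pos: [0.4402, -0.0593, 0.3956]
eef_rot: [0.255, 0.808, 0.507, 0.16]
wrist_force: [1.0, -0.2, -7.1]
opening: 0.154
grasp_force: 63.9
```

Run:
```python
from h import *
o=ctrl.get_obs();print(o['time_s'],o['eef_pos'],o['wrist_force']);step(tcp((.477,-.237,.15),-.45,-.61),pose(-.45,-.61))
```

```text
5.375 [ 0.4401708  -0.05934865  0.39560163] [ 1.01498977 -0.19027189 -7.08154854]
shift [-0.375 -3.016 -3.147] turn [0.    0.002 0.   ]
```

Request:
move_arm(
  plan=[-0.1,-0.8,0,0,0,0,-0.2,-1.6,-0.3,0,0,0,-0.3,-2.4,-0.8,0,0,0,-0.37,-2.8,-1.4,0,0,0,-0.37,-3.0,-2.0,0,0,0,-0.37,-3.0,-2.6,0,0,0,-0.37,-3.0,-3.0,0,0,0,-0.37,-3.0,-3.1,0,0,0,-0.37,-3.0,-3.1,0,0,0,-0.37,-3.0,-3.1,0,0,0],
)

```text
time_s: 6.62
eef_pos: [0.4234, -0.2089, 0.2427]
eef_rot: [0.256, 0.807, 0.507, 0.161]
wrist_force: [0.5, 0.3, -6.4]
opening: 0.149
grasp_force: 64.0
```

Run:
```python
from h import *
o=ctrl.get_obs();print(o['time_s'],o['eef_pos'],o['wrist_force']);step(tcp((.477,-.237,.097),-.45,-.61),pose(-.45,-.61))
c=cam('scene');b=cam('side')
P=[[.477,-.237,.153],[.477,-.237,.073],[.477,-.237,.015]]
for k in (c,b): print(proj(k,P).round(1).tolist())
save(c,'p_s.png');save(b,'p_d.png')
A=cv2.resize(c['pixels'][90:260,160:330],(400,400));B=cv2.resize(b['pixels'][50:220,240:410],(400,400))
cv2.imwrite('pics/p1.png',np.hstack([A,B])[:,:,::-1])
```

```text
6.625 [ 0.42343567 -0.20894306  0.24269817] [ 0.46186211  0.2931594  -6.43899593]
shift [-0.04  -0.024 -1.148] turn [ 0.002  0.004 -0.001]
[[231.0, 158.2], [236.2, 181.4], [239.6, 196.8]]
[[329.2, 109.5], [328.2, 136.1], [327.6, 153.8]]
```

View pics/p1.png

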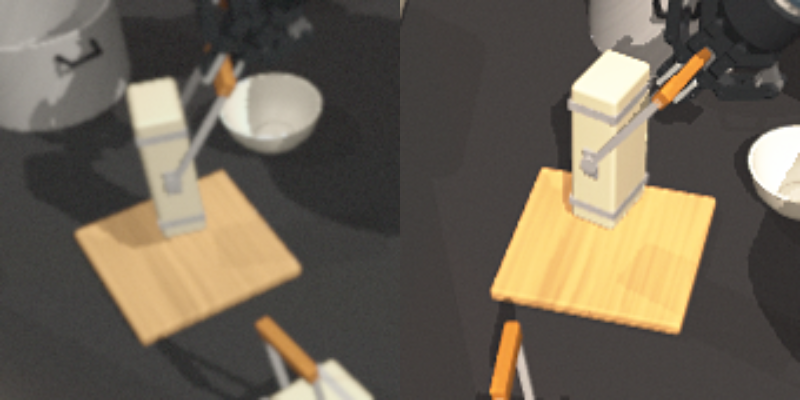

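The view shows the tin hanging nearly vertical over the board: centre at scene ≈(231,156), side ≈(328,110), as predicted for the board's centre. I lower it gently.

Request:
move_arm(
  plan=[0,0,-0.3,0,0,0,0,0,-0.6,0,0,0,0,0,-0.85,0,0,0,0,0,-1.0,0,0,0,0,0,-1.05,0,0,0,0,0,-1.1,0,0,0,0,0,-1.1,0,0,0],
)

```text
time_s: 7.6
eef_pos: [0.4231, -0.2086, 0.1865]
eef_rot: [0.255, 0.807, 0.507, 0.161]
wrist_force: [0.1, 0.6, -7.3]
opening: 0.15
grasp_force: 63.9
```

Request:
move_arm(
  plan=[0,0,-0.03,0,0,0,0,0,-0.06,0,0,0,0,0,-0.06,0,0,0,0,0,-0.06,0,0,0],
)

```text
time_s: 8.1
eef_pos: [0.4237, -0.2092, 0.1846]
eef_rot: [0.256, 0.807, 0.507, 0.161]
wrist_force: [-2.2, 2.0, 2.4]
opening: 0.156
grasp_force: 65.0
```

Request:
move_arm(
  plan=[0,0,-0.03,0,0,0,0,0,-0.06,0,0,0,0,0,-0.06,0,0,0,0,0,-0.06,0,0,0],
)

```text
time_s: 8.6
eef_pos: [0.4252, -0.2106, 0.1842]
eef_rot: [0.259, 0.807, 0.506, 0.162]
wrist_force: [-2.3, 4.4, 9.9]
opening: 0.15
grasp_force: 66.3
```

Request:
move_arm(
  plan=[0,0,0.05,0,0,0,0,0,0.05,0,0,0,0,0,0.05,0,0,0],
)

```text
time_s: 8.98
eef_pos: [0.4239, -0.2094, 0.1844]
eef_rot: [0.257, 0.807, 0.507, 0.161]
wrist_force: [-3.3, 2.5, 6.9]
opening: 0.147
grasp_force: 65.8
```

Run:
```python
from h import *
c=cam('scene');b=cam('side')
P=[[.477,-.237,.175],[.477,-.237,.095],[.477,-.237,.015]]
for k,o in ((c,(160,90)),(b,(240,50))): print(((proj(k,P)-o)*400/170).round(0).tolist())
A=cv2.resize(c['pixels'][90:260,160:330],(400,400),interpolation=2);B=cv2.resize(b['pixels'][50:220,240:410],(400,400),interpolation=2)
cv2.imwrite('pics/p2.png',np.hstack([A,B])[:,:,::-1])
u=R.from_quat(ctrl.get_obs()['eef_rot'],scalar_first=True).as_matrix()[:,2]; print('tool back dir/50mm-units per 50mm',-u, 'closing',R.from_quat(ctrl.get_obs()['eef_rot'],scalar_first=True).as_matrix()[:,1])
```

```text
[[163.0, 145.0], [176.0, 201.0], [187.0, 251.0]]
[[210.0, 122.0], [208.0, 186.0], [206.0, 244.0]]
tool back dir/50mm-units per 50mm [-0.52014236  0.25099549  0.81636584] closing [ 0.73525239 -0.35476346  0.57753512]
```

View pics/p2.png

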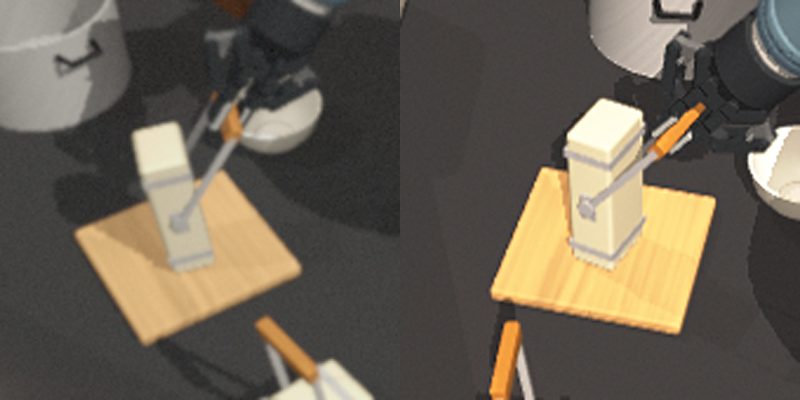

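The tin is standing upright near the middle of the board: base at side crop (605,250), scene crop (190,255). I relieve the load and release.

Request:
move_arm(
  plan=[0,0,0.04,0,0,0,0,0,0.04,0,0,0],
)

```text
time_s: 9.32
eef_pos: [0.4228, -0.2085, 0.1845]
eef_rot: [0.255, 0.808, 0.507, 0.16]
wrist_force: [-2.6, 0.9, 1.5]
opening: 0.15
grasp_force: 65.0
```

Request:
move_arm(
  plan=[0,0,0,0,0,0,0,0,0,0,0,0,0,0,0,0,0,0,0,0,0,0,0,0],
  grip=40,
)

```text
time_s: 9.82
eef_pos: [0.423, -0.2085, 0.1848]
eef_rot: [0.255, 0.807, 0.507, 0.161]
wrist_force: [0.5, 0.1, -0.5]
opening: 0.468
grasp_force: 0.0
```

Request:
move_arm(
  plan=[-0.1,0.05,0.16,0,0,0,-0.26,0.125,0.41,0,0,0,-0.52,0.25,0.82,0,0,0,-0.78,0.375,1.22,0,0,0,-1.04,0.5,1.63,0,0,0,-1.3,0.63,2.04,0,0,0,-1.3,0.63,2.04,0,0,0,-1.3,0.63,2.04,0,0,0],
)

```text
time_s: 10.82
eef_pos: [0.3581, -0.177, 0.286]
eef_rot: [0.255, 0.808, 0.507, 0.161]
wrist_force: [-0.5, 0.4, -0.3]
opening: 0.471
grasp_force: 0.0
```

Run:
```python
from h import *
c=cam('scene');b=cam('side')
A=cv2.resize(c['pixels'][90:260,160:330],(400,400),interpolation=2);B=cv2.resize(b['pixels'][50:220,240:410],(400,400),interpolation=2)
cv2.imwrite('pics/p3.png',np.hstack([A,B])[:,:,::-1])
```

```text
(no output)
```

View pics/p3.png

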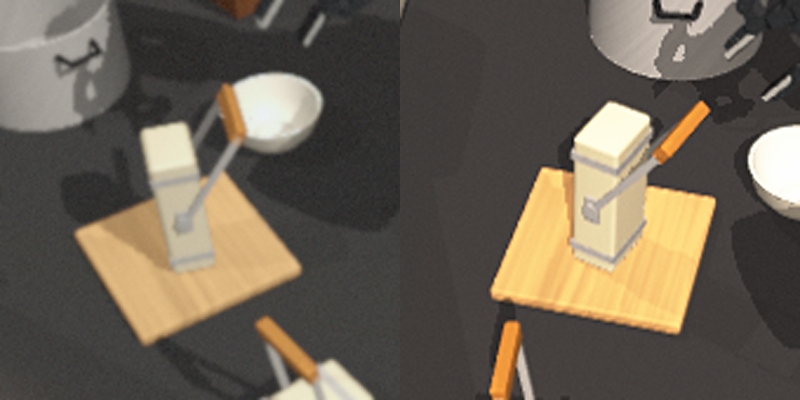

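The tin stands flat and released near the board's middle (side crop (607,190)). The gripper is well clear and the short tin has not moved.

```bash
python3 -c "
from bench import ctrl
print(ctrl.hand_in())"
```

```text
the job is handed in; nothing more can be done
None
```

I lifted the long tin, saw its robot-side (−x) end sink, stood it on the board with that end down, let go and handed the job in; the last picture showed it upright near the middle and the short tin unmoved, but no verdict came back.

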